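# Set the sprung length stop and butt the bundle against it

## Robot

A 6-joint arm with a two-finger parallel gripper is mounted at the origin on a cart in front of the work surface, level with it; the furniture and walls round the work are solid. World frame = base frame: x ahead of the robot, y to its left, z up, the work surface at z = 0. Lengths are in m, angles in rad, forces in N, time in s.
With the tool pointing down it reaches from about 0.275 to 0.725 m from the base axis. Payload 15.9 kg.
Tool frame: the origin (TCP) lies at the very end of the fingers, on their centre line; the grasp point (between the pads) lies 19 mm behind it; z points along the fingers, y is the direction in which the jaws open and shut (so a half turn about z gives the same grasp; the last joint's range is limited). The gripper opens to 85 mm and grips with 20 to 120 N. Pads are 22 mm wide; open, the fingers measure 114 mm over their backs; the gripper's body (76 mm by 85 mm) begins 54 mm behind the grasp point. The pads swing forward as they close: fully open they stand 13 mm farther back than shut.
Start: joints at [1.109, 0.213, -0.034, 1.323, 0, 1.571], TCP at [0.223, 0.448, 0.231] pointing down, gripper open.
Joint ranges: [-2.98, 2.98], [-0.74, 1.72], [-1.14, 1.35], [-2.1, 2.04], [-1.57, 1.44], [-3.14, 3.14]. Speed limits (rad/s): [1.89, 1.89, 2.39, 2.57, 3.14, 3.14].

## Interface

Orientations are given as [roll, pitch, yaw] about the fixed x, y, z axes, in that order (R = Rz(yaw) Ry(pitch) Rx(roll)).
In Python, from workcell import bot gives the robot as it stands. The module is installed in compiled form; this text tells all that it offers.
- The arm moves only by the tool play_rows, never from a script. Its argument "plan" is a list of rows, each a list of 2 entries, a list of its own where there are three numbers: the shift along the world's x, y, z as a fraction of full scale, then the turn about the world's z as a fraction of full scale. In form: [[[x, y, z], roll], ...]. A call has 1 to 12 rows; each row is the pose to reach, as a shift and turn from the pose measured when the call began, turning the shorter way round; what a row does not reach only later rows make up. Full scale, the value 1, is 80 cm for a shift and 180 degrees for a turn. A row lasts 1/10 s, in which the tool goes at most 50 mm and 8.59 degrees, less where a joint would pass 70% of its speed; a pose out of reach is approached as far as the arm can. A call with a number of a shift or a turn outside -1 to 1 is refused whole. A call with a gripper value outside its range is refused whole. "grip" is the closure, from 0 (fully open) to 1 (shut), set as the call begins (left out, the last holds). The fingers move at their own pace and stop on an object; "squeeze" is the grip in N (left out, the last holds). Time passes only in rows, so rows that repeat a pose let the fingers close. It gives the time, the measured TCP pose, the force and the opening at its end, in the units of the state.
- bot.state(): the state, without advancing time (a new reading comes with each control period).
- bot.read_camera(name): name is "scene" or "side" or "wrist"; returns a dict with "image" (420x560x3 uint8, red, green, blue), "intrinsics" (3x3 intrinsics, pixels), "R" (3x3) and "t" (3): a world point X has camera coordinates R X + t; the wrist camera has in their place "T_tool_cam" (4x4, takes a point from camera to tool coordinates, whose origin is the TCP and whose axes are the flange's). Camera axes: x right, y down, z forward; pixel columns grow to the right and rows downward; lengths in m; the calibration is good to about 2 mm. A picture is of the moment at which its call begins: read the wrist's pose just before it. There is no depth.
- bot.finish_job(): hands the job in, once; it reports no verdict.
The state is a dict: "time_s": time; "joint_pos": joint angles; "qvel": joint speeds; "joint_efforts": joint torques, N m; "tool_pos": TCP position; "tcp_rot": TCP orientation; "ft_force": force on the tool from outside, world axes, zero at the start; "wrist_torque": the same for the moment, N m; "opening": finger opening in m.
Only numpy, scipy, OpenCV 4.12 (cv2) and the standard library are available. Lean on these libraries where they do the work, as an engineer would, in place of code of your own. Each camera call takes 0.05 s, during which the arm holds its last target.

## Task

Set the stop of the length jig: with the fingertips push the orange plate along its track against its spring until it is past the little brass stop pin, then let go so that it springs back and catches on the raised pin at mid travel. Then push the cheroot bundle lying in the jig's wooden channel along the channel, from behind and gently, until its front end rests against the latched orange plate. Only push: grip and lift nothing, leave the other things on the table where they are, and finish with the stop still caught on its pin.

Things in the scene. Friction and masses are not known exactly. Their poses are not given: they have to be found in the camera images.
- length_jig: Wooden jig fixed to the table: pale board 370 x 124 mm, 18 mm thick (its top is the bed). Origin on the table, on the centre line, under the orange plate's front face when that is home; the board spans x = -0.215 to +0.155. Its x axis is the travel, from the channel towards the dark steel end block (x = 0.127 to 0.149, 32 mm above the bed).
- channel_mid (a point): Middle of the open channel's floor, at bed height, 112.5 mm before the jig's origin; axes as the jig's. The channel is 195 mm long, 56 mm wide between two dark wooden walls, each 8 mm thick and 15 mm high, and open at both ends.
- stop_slide (a joint): Travel of the orange plate along the jig's x (m): 0 at home (spring about 3 N), 0.065 at the far end (about 6 N, damped). Released below 0.036 it runs home again; past that the pin rises in front of the plate, which on release returns only to 0.035, mid travel, and is caught there (spring about 4.5 N against the pin).
- stop_pin (a joint): Spring-loaded brass stop pin, 8 mm across, upright in the bed at x = 0.031, y = +0.043 of the jig. 0: pressed down under the slide; 0.010: risen, 14 mm above the bed, in front of the plate. It rises by itself once the plate has passed.
- plate_centre (a point): Middle of the upper front face of the orange push plate (the face towards the channel), 47.5 mm above the table; moves with the slide, axes as the jig's. The upper plate is 104 mm wide (jig y) x 35 mm high (30 to 65 mm above the table) x 10 mm thick.
- stop_face (a point): Foot of the orange plate's front face, at bed height on the centre line; axes as the jig's. The bundle's front end rests against this face.
- push_plate: The orange plate itself; its origin is on the table under its front face, on the centre line.
- carriage: Dark steel carriage behind the orange plate, 40 x 46 mm, up to 59 mm above the table, moving with it; same origin as the plate.
- bundle: Flat tied bundle of green cheroots, 44 mm wide, 100 mm long, 20 mm high, 55 to 110 g, loose in the channel. Origin on its underside; its length is along its own y. The end at its own y = -0.053 is the front, which faces the orange plate; the end at y = +0.047 is the rear, to be pushed.
- thread_spool: Spool of red thread, 40 mm across, 48 mm high, standing beside the jig; leave alone. Origin under its centre.
- rubber_stamp: Wooden stamp with a turned knob, 36 x 47 x 52 mm high, beside the jig; leave alone. Origin under its centre.
- glue_pot: White pot, 65 mm across, 44 mm high, on the robot's side of the jig; leave alone. Origin under its centre.
- spare_bundle: Second, narrower cheroot bundle, 35 x 107 x 21 mm, on the table away from the jig; leave alone. Origin under its centre.
- flat_tin: Flat round green tin, 64 mm across, 24 mm high; leave alone. Origin under its centre.
- tamper: Upright turned wooden tamping stick, 31 mm across, 125 mm high, at the left; leave alone. Origin under its centre.
There are look-alikes about, which are no part of the job. What is shaped like the bundle but white is not meant.

How it is judged:
By the outcome, as a careful person would: the job done as asked, in the order asked, and still so for the second after the job is handed in, with the robot touching nothing.
It also fails if it takes over 48 s, if anything falls off the work surface, if the arm or the gripper's body presses on something with over 40 N, if the wrist force passes 120 N, or if a joint passes its speed limit or range.

## Working session

There is one attempt and no reset: what is moved stays moved. The work goes in short steps, Python scripts to look and compute and a tool call to move; the robot and the scene stay as the last step left them, time stands still between calls to the robot, and variables do not carry over. Pictures are saved under pics/ and viewed, and the job is handed in when it is done.

Besides the shell and the picture viewer there is one more tool, called after "Request:" by a JSON object that holds its "fn" and its "kwargs". play_rows: Moves the arm, as the interface text tells. Its arguments: {"type":"object","properties":{"plan":{"type":"array","items":{"type":"array"}},"grip":{"type":"number"},"squeeze":{"type":"number"}},"required":["plan"]}

```bash
mkdir -p pics; python3 - <<'E'
from workcell import bot
import cv2,pickle
s=bot.state();print({k:(v if not hasattr(v,'tolist') else v.tolist()) for k,v in s.items()})
d={}
for n in ("scene","side","wrist"):
    c=bot.read_camera(n);d[n]=c;cv2.imwrite(f"pics/{n}0.png",c["image"][:,:,::-1])
    print(n,{k:v.tolist() if hasattr(v,'tolist') else v for k,v in c.items() if k!="image"})
pickle.dump(d,open("c0.pkl","wb"))
E
```

```text
{'time_s': 0.0, 'joint_pos': [1.1090037796025987, 0.2133314660344717, -0.03502673446623249, 1.3235379380800494, 1.1751224935975485e-05, 1.5708176043092048], 'qvel': [0.0013631956141360213, -0.0011160648616862759, -0.0009907635600853574, -0.001160890560998446, -0.0007912839710855796, 0.0015655782048052615], 'joint_efforts': [0.0004300832824810641, -68.6166501045227, 48.7118661403656, 0.017146836617030203, 6.063126875233138e-05, 6.217030431798776e-05], 'tool_pos': [0.22262078831112828, 0.4473224688676388, 0.23084135941216777], 'tcp_rot': [-3.1404928415540723, -1.1727816569884197e-05, 2.6797788159719214], 'ft_force': [-0.2698934262385782, 0.07805793525268377, 0.4618918722359678], 'wrist_torque': [-0.018126349195897895, -0.018609997504095557, -0.022980262910853977], 'opening': 0.08582252323624993}
scene {'intrinsics': [[517.2124824266393, 0.0, 279.12922699782985], [0.0, 517.2124824266393, 217.18795835279465], [0.0, 0.0, 1.0]], 'R': [[0.5076724608196037, -0.861506876216237, 0.008635667751177375], [-0.6206651645355241, -0.3726632481835976, -0.6898527792111452], [0.5975311088616714, 0.34485
[... 246 characters left out ...]
9982932695820689, 0.053316673736923524, -0.023830237278996323], [0.04798376555714128, 0.5162519488478767, -0.8550915059534429], [-0.03328822840134516, -0.8547755597888841, -0.5179291807163409]], 't': [0.5768248010317811, 0.026253412897295218, 1.1617277635635164]}
wrist {'intrinsics': [[355.7441751376297, 0.0, 281.6333124651124], [0.0, 355.7441751376297, 211.5345697662382], [0.0, 0.0, 1.0]], 'T_tool_cam': [[0.00047637633361403476, -0.9531840957093427, -0.30239023256770553, 0.07809336153781932], [0.9999998862720307, 0.000447168802603382, 0.0001658191412853375, 0.00016052029573487836], [-2.283669002111346e-05, -0.3023902771697931, 0.9531842003262861, -0.1428497206592059], [0.0, 0.0, 0.0, 1.0]]}
```

View pics/scene0.png

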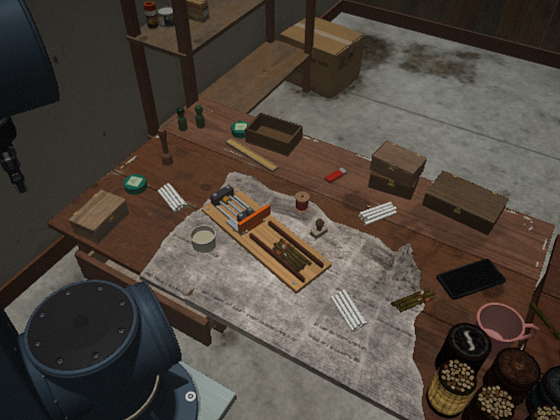

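View pics/side0.png

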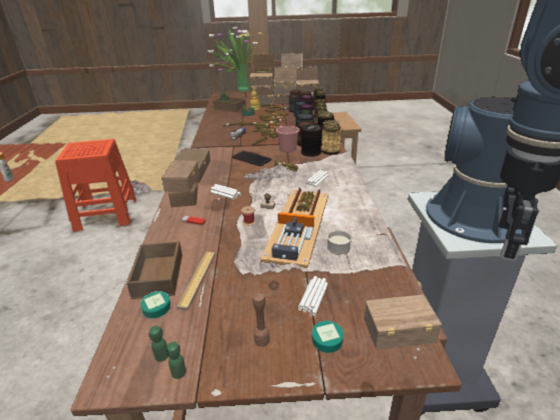

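View pics/wrist0.png

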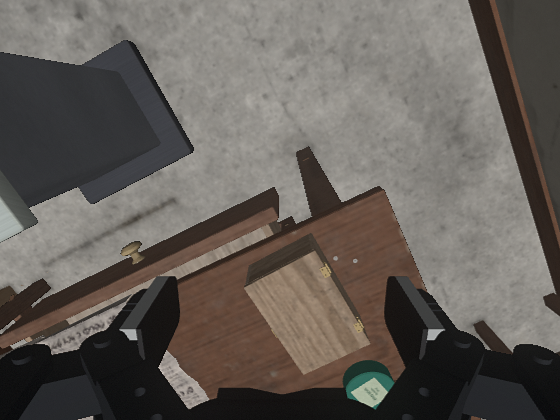

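The scene view shows the jig running from its steel end block near (222,192) to the open channel end near (312,275). The orange plate is near (254,217) and the bundle near (290,255). I'll enlarge this area to get the corners.

```bash
python3 - <<'E'
import cv2
a=cv2.imread("pics/scene0.png")[170:300,180:350];cv2.imwrite("pics/sc_crop.png",cv2.resize(a,None,fx=4.5,fy=4.5,interpolation=cv2.INTER_CUBIC))
a=cv2.imread("pics/side0.png")[175:275,230:370];cv2.imwrite("pics/si_crop.png",cv2.resize(a,None,fx=5.5,fy=5.5,interpolation=cv2.INTER_CUBIC))
E
```

```text
(no output)
```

View pics/sc_crop.png

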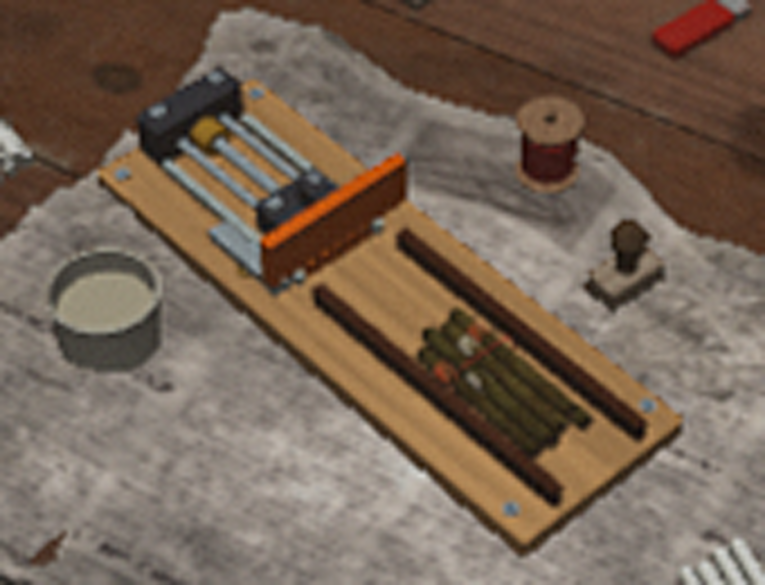

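View pics/si_crop.png

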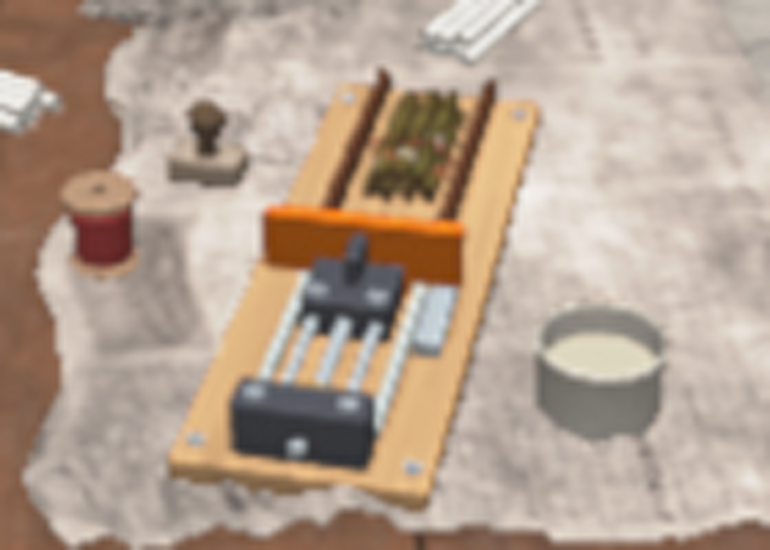

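```bash
cat > h.py <<'E'
import numpy as np
def ray(c,uv,z):
    K=c["intrinsics"];R=c["R"];t=c["t"]
    C=-R.T@t; d=R.T@np.linalg.solve(K,[uv[0],uv[1],1.]); return C+d*(z-C[2])/d[2]
def proj(c,X):
    p=c["R"]@np.asarray(X)+c["t"];q=c["intrinsics"]@p;return q[:2]/q[2]
def tri(c1,u1,c2,u2):
    A=[];b=[]
    for c,u in((c1,u1),(c2,u2)):
        C=-c["R"].T@c["t"];d=c["R"].T@np.linalg.solve(c["intrinsics"],[u[0],u[1],1.]);d/=np.linalg.norm(d)
        P=np.eye(3)-np.outer(d,d);A.append(P);b.append(P@C)
    return np.linalg.lstsq(np.vstack(A),np.hstack(b),rcond=None)[0]
E
python3 - <<'E'
import pickle,numpy as np
from h import *
d=pickle.load(open("c0.pkl","rb"));S=d["scene"];D=d["side"]
s=lambda u,v:(u/4.5+180-.4,v/4.5+170-.4)
w=lambda u,v:(u/5.5+230-.4,v/5.5+175-.4)
np.set_printoptions(precision=4,suppress=True)
pts={"blkrob":[(100,172),(428,492)],"blkfar":[(250,80),(170,462)],"chfar":[(683,420),(340,83)],"chrob":[(523,543),(538,102)]}
P={}
for k,(a,b) in pts.items():
    P[k]=[ray(S,s(*a),.018),ray(D,w(*b),.018),tri(S,s(*a),D,w(*b))];print(k,*P[k])
for i in (0,1):
    q={k:v[i] for k,v in P.items()}
    be=(q["blkrob"]+q["blkfar"])/2;ce=(q["chrob"]+q["chfar"])/2;x=(be-ce)[:2];L=np.linalg.norm(x);x/=L
    print("len",L,"wid",[np.linalg.norm(q[a]-q[b]) for a,b in(("blkrob","blkfar"),("chrob","chfar"))],"ang",np.degrees(np.arctan2(x[1],x[0])),"origin",(be+ce)[:2]/2+x*.03)
for n,a,b in(("plate top rob",(263,243),(462,228)),("plate top far",(403,157),(266,210))):print(n,tri(S,s(*a),D,w(*b)))
for n,a in(("rear far",(590,415)),("rear rob",(530,445)),("front rob",(420,340)),("front far",(460,312))):print(n,ray(S,s(*a),.036))
E
```

```text
blkrob [0.5287 0.205  0.018 ] [0.5273 0.2057 0.018 ] [0.5279 0.2051 0.018 ]
blkfar [0.6422 0.173  0.018 ] [0.6439 0.1745 0.018 ] [0.6436 0.1736 0.017 ]
chfar [ 0.5385 -0.1803  0.018 ] [ 0.5391 -0.1823  0.018 ] [ 0.5388 -0.1805  0.0185]
chrob [ 0.4224 -0.1453  0.018 ] [ 0.4233 -0.1473  0.018 ] [ 0.423  -0.1456  0.0185]
len 0.36712711254251257 wid [np.float64(0.11784879457486126), np.float64(0.12123312071799322)] ang 73.38400347640558 origin [0.5415 0.0419]
len 0.3698971566968325 wid [np.float64(0.1206503773264444), np.float64(0.12096877486102418)] ang 73.61479068324991 origin [0.5419 0.0414]
plate top rob [0.4949 0.0621 0.0662]
plate top far [0.5927 0.0317 0.0642]
rear far [ 0.5023 -0.1411  0.036 ]
rear rob [ 0.468  -0.1233  0.036 ]
front rob [ 0.5007 -0.0357  0.036 ]
front far [ 0.5298 -0.0443  0.036 ]
```

Request:
{"fn": "play_rows", "kwargs": {"plan": [[[0.383,-0.561,-0.1],-0.445],[[0.383,-0.561,-0.1],-0.445],[[0.383,-0.561,-0.1],-0.445],[[0.383,-0.561,-0.1],-0.445],[[0.383,-0.561,-0.1],-0.445],[[0.383,-0.561,-0.1],-0.445],[[0.383,-0.561,-0.1],-0.445],[[0.383,-0.561,-0.1],-0.445],[[0.383,-0.561,-0.1],-0.445],[[0.383,-0.561,-0.1],-0.445],[[0.383,-0.561,-0.1],-0.445],[[0.383,-0.561,-0.1],-0.445]], "grip": 1, "squeeze": 20}}

```text
time_s: 1.35
tool_pos: [0.5307, -0.0057, 0.1494]
tcp_rot: [-3.14, 0.001, 1.277]
ft_force: [-1.0, 1.5, 0.6]
opening: 0.0003
```

```bash
python3 - <<'E'
from workcell import bot
import cv2,pickle
d={}
for n in ("wrist","scene"):
    s=bot.state();c=bot.read_camera(n);d[n]=(s,c);cv2.imwrite(f"pics/{n}1.png",c["image"][:,:,::-1])
print(s["tool_pos"],s["tcp_rot"],s["ft_force"])
pickle.dump(d,open("c1.pkl","wb"))
E
```

```text
[ 0.52952632 -0.00363394  0.14982526] [-3.13927310e+00  6.00432551e-04  1.27809874e+00] [-0.99729564  0.91775066  0.1195976 ]
```

View pics/wrist1.png

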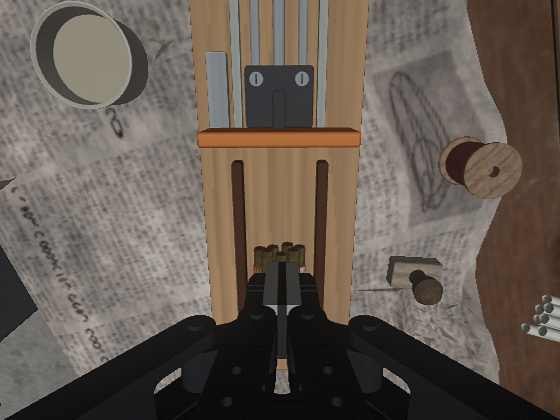

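View pics/scene1.png

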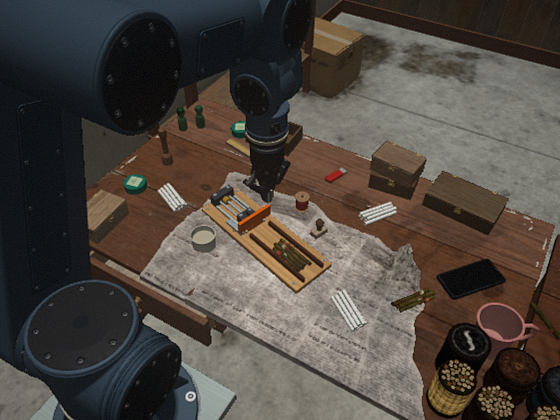

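The wrist view is well aligned: plate front top edge near row 146, columns 200–360, and bundle front ends near rows 245–262, columns 254–305. Next I'll cast these onto planes in jig coordinates.

```bash
cat >> h.py <<'E'
from scipy.spatial.transform import Rotation as Ro
def wcam(s,c):
    T=np.eye(4);T[:3,:3]=Ro.from_euler("xyz",s["tcp_rot"]).as_matrix();T[:3,3]=s["tool_pos"]
    T=T@c["T_tool_cam"];R=T[:3,:3].T
    return dict(intrinsics=c["intrinsics"],R=R,t=-R@T[:3,3])
O=np.array([.5417,.0417]);TH=np.radians(73.5)
def jig(X):
    d=np.asarray(X)[:2]-O;return np.array([d[0]*np.cos(TH)+d[1]*np.sin(TH),-d[0]*np.sin(TH)+d[1]*np.cos(TH)])
def world(x,y=0):return O+np.array([x*np.cos(TH)-y*np.sin(TH),x*np.sin(TH)+y*np.cos(TH)])
E
python3 - <<'E'
import pickle
from h import *
np.set_printoptions(precision=4,suppress=True)
s,c=pickle.load(open("c1.pkl","rb"))["wrist"];W=wcam(s,c)
for n,u,z in(("plate fr top L",(199,132),.065),("plate fr top R",(360,132),.065),("plate foot L",(202,146),.03),("foot R",(359,146),.03),("bun front L",(255,255),.035),("bun R",(304,255),.035),("wallL",(236,162),.033),("wallR",(322,162),.033)):
    X=ray(W,u,z);print(n,X,jig(X))
print(world(-.035),jig(s["tool_pos"]))
E
```

```text
plate fr top L [0.4972 0.0646 0.065 ] [0.0093 0.0492]
plate fr top R [0.5936 0.0355 0.065 ] [ 0.0088 -0.0515]
plate foot L [0.4871 0.054  0.03  ] [-0.0037  0.0558]
foot R [0.5969 0.0208 0.03  ] [-0.0043 -0.0589]
bun front L [ 0.4982 -0.0378  0.035 ] [-0.0886  0.0191]
bun R [ 0.5353 -0.049   0.035 ] [-0.0888 -0.0196]
wallL [0.5076 0.0361 0.033 ] [-0.0151  0.0311]
wallR [0.5679 0.0179 0.033 ] [-0.0154 -0.0319]
[0.5318 0.0081] [-0.0486 -0.003 ]
```

Request:
{"fn": "play_rows", "kwargs": {"plan": [[[-0.001,0.003,-0.06],0],[[-0.001,0.003,-0.12],0],[[-0.001,0.003,-0.14],0.0015],[[-0.001,0.003,-0.14],0.0015],[[-0.001,0.003,-0.14],0.0015],[[0.008,0.033,-0.14],0.0015],[[0.008,0.033,-0.14],0.0015]]}}

```text
time_s: 2.15
tool_pos: [0.5371, 0.0263, 0.0404]
tcp_rot: [3.141, -0.002, 1.286]
ft_force: [-1.1, -0.1, 0.4]
opening: -0.0002
```

Request:
{"fn": "play_rows", "kwargs": {"plan": [[[0.004,0.013,0],0],[[0.007,0.026,0],0],[[0.011,0.039,0],0],[[0.015,0.052,0],0],[[0.019,0.065,0],0],[[0.019,0.065,0],0],[[0.019,0.065,0],0]]}}

```text
time_s: 2.85
tool_pos: [0.5528, 0.078, 0.0414]
tcp_rot: [3.139, -0.001, 1.286]
ft_force: [-0.6, -4.8, 4.2]
opening: 0.0001
```

```bash
cat > look.py <<'E'
from workcell import bot
import cv2,pickle,sys
from h import *
k=sys.argv[1];d={}
for n in sys.argv[2:]:
    s=bot.state();c=bot.read_camera(n);d[n]=(s,c);cv2.imwrite(f"pics/{n}{k}.png",c["image"][:,:,::-1])
print(s["time_s"],s["tool_pos"],jig(s["tool_pos"]),s["tcp_rot"],s["ft_force"])
pickle.dump(d,open(f"c{k}.pkl","wb"))
E
python3 look.py 2 wrist
```

```text
2.85 [0.55281662 0.07804328 0.04136133] [ 0.03800394 -0.00033678] [ 3.13897301e+00 -1.42956032e-03  1.28643251e+00] [-0.55851223 -4.80254076  4.20451301]
```

View pics/wrist2.png

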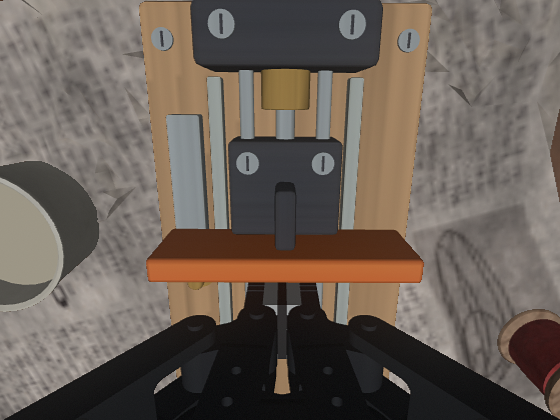

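The plate's front is past the brass pin, which shows risen near (195,285). Now I release it by backing straight off, then rise.

Request:
{"fn": "play_rows", "kwargs": {"plan": [[[-0.008,-0.027,0],0],[[-0.016,-0.054,0],0],[[-0.024,-0.082,0],0],[[-0.024,-0.082,0],0],[[-0.024,-0.082,0.06],0],[[-0.024,-0.082,0.12],0],[[-0.024,-0.082,0.14],0],[[-0.024,-0.082,0.14],0]]}}

```text
time_s: 3.7
tool_pos: [0.5353, 0.0126, 0.1564]
tcp_rot: [3.134, -0.004, 1.286]
ft_force: [-0.4, -0.6, -1.3]
opening: 0.0
```

```bash
python3 look.py 3 wrist
```

```text
3.7 [0.53526109 0.01259372 0.15635849] [-0.02973642 -0.00209287] [ 3.13425935 -0.00353047  1.28614575] [-0.36372993 -0.58863153 -1.30083631]
```

View pics/wrist3.png

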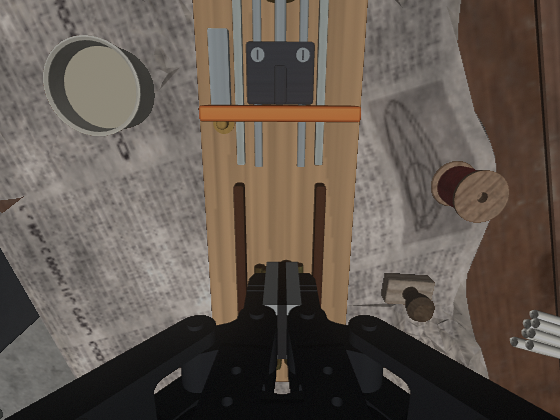

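The plate sits latched with its front face at row ~120, and the pin stands just before it at (223,126). Now I move behind the bundle.

Request:
{"fn": "play_rows", "kwargs": {"plan": [[[-0.018,-0.06,0],0],[[-0.036,-0.12,0],0],[[-0.054,-0.18,0],0],[[-0.075,-0.245,0],0],[[-0.075,-0.245,0],0],[[-0.075,-0.245,0],-0.001],[[-0.075,-0.245,0],-0.001]]}}

```text
time_s: 4.45
tool_pos: [0.4742, -0.1826, 0.1535]
tcp_rot: [3.138, -0.003, 1.283]
ft_force: [0.7, 0.4, 0.2]
opening: -0.0002
```

```bash
python3 look.py 4 scene wrist
```

```text
4.5 [ 0.47440977 -0.18226298  0.15369994] [-0.23385158  0.00091027] [ 3.13786620e+00 -3.06789538e-03  1.28414699e+00] [ 0.4849765   0.18153251 -0.01471838]
```

View pics/wrist4.png

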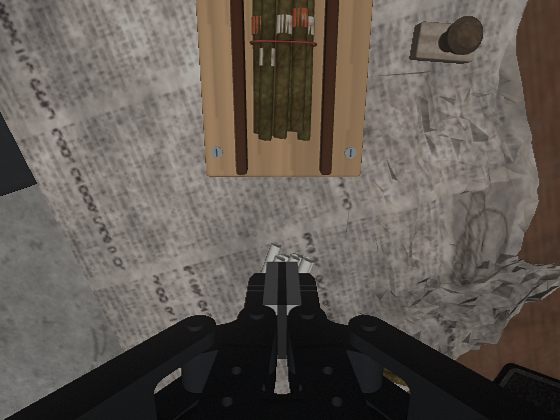

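```bash
python3 - <<'E'
import pickle
from h import *
np.set_printoptions(precision=4,suppress=True)
s,c=pickle.load(open("c4.pkl","rb"))["wrist"];W=wcam(s,c);S=pickle.load(open("c4.pkl","rb"))["scene"][1]
for n,u,z in(("rear L",(258,137),.03),("rear R",(304,138),.03),("rear mid",(290,135),.03),("wallL",(241,170),.033),("wallR",(327,170),.033),("white",(274,246),.01),("whiteR",(312,262),.01),("board L",(208,176),.018),("board R",(361,176),.018)):
    print(n,jig(ray(W,u,z)))
for u in((333,293),(350,290)):print("white scene",jig(ray(S,u,.012)))
s,c=pickle.load(open("c3.pkl","rb"))["wrist"];W=wcam(s,c)
for n,u in(("plate rear top",(280,105)),("plate front top",(280,121))):print(n,jig(ray(W,u,.065)))
E
python3 - <<'E'
import cv2
a=cv2.imread("pics/scene4.png")[170:340,200:400];cv2.imwrite("pics/s4c.png",cv2.resize(a,None,fx=3.5,fy=3.5))
E
```

```text
rear L [-0.1828  0.0186]
rear R [-0.1834 -0.0153]
rear mid [-0.1813 -0.005 ]
wallL [-0.2068  0.0316]
wallR [-0.2067 -0.0329]
white [-0.2781  0.0076]
whiteR [-0.2934 -0.026 ]
board L [-0.2145  0.0597]
board R [-0.2144 -0.0622]
white scene [-0.275  -0.0007]
white scene [-0.2963 -0.0366]
plate rear top [ 0.0444 -0.0008]
plate front top [ 0.0346 -0.0008]
```

View pics/s4c.png

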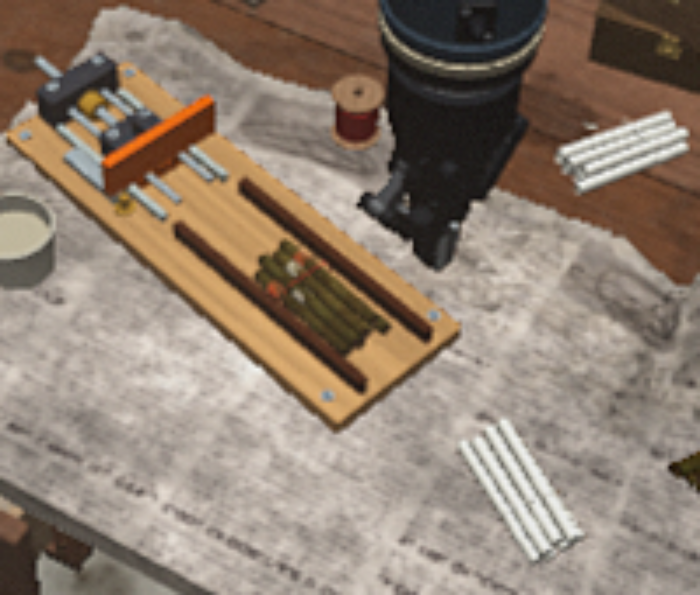

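Request:
{"fn": "play_rows", "kwargs": {"plan": [[[0.009,0.026,-0.06],0],[[0.009,0.026,-0.12],0],[[0.009,0.026,-0.15],0],[[0.009,0.026,-0.16],0],[[0.009,0.026,-0.16],0],[[0.009,0.026,-0.16],0]]}}

```text
time_s: 5.15
tool_pos: [0.4828, -0.1614, 0.0273]
tcp_rot: [3.136, -0.003, 1.285]
ft_force: [-0.4, -0.3, -0.3]
opening: 0.0004
```

Request:
{"fn": "play_rows", "kwargs": {"plan": [[[0.0019,0.0066,0],0],[[0.0038,0.0132,0],0],[[0.0057,0.0198,0],0],[[0.0076,0.0264,0],0],[[0.0092,0.032,0],0],[[0.0108,0.0376,0],0],[[0.0124,0.0432,0],0],[[0.014,0.0488,0],0],[[0.0156,0.0544,0],0],[[0.0172,0.06,0],0],[[0.0188,0.0656,0],0],[[0.0204,0.0712,0],0]]}}

```text
time_s: 6.35
tool_pos: [0.4992, -0.104, 0.0272]
tcp_rot: [3.136, -0.003, 1.285]
ft_force: [-0.4, -0.8, 0.5]
opening: 0.0001
```

```bash
python3 look.py 5 wrist
```

```text
6.35 [ 0.49924451 -0.10400506  0.02723614] [-0.1517629  -0.00067531] [ 3.13581358e+00 -2.91729833e-03  1.28530146e+00] [-0.39972331 -0.75233381  0.48021273]
```

View pics/wrist5.png

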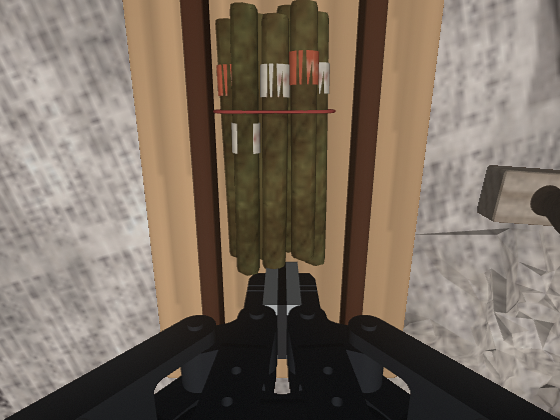

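Request:
{"fn": "play_rows", "kwargs": {"plan": [[[0.0018,0.0062,0],0],[[0.0036,0.0124,0],0],[[0.0054,0.0186,0],0],[[0.0072,0.0248,0],0],[[0.009,0.031,0],0],[[0.0108,0.0372,0],0],[[0.0126,0.0434,0],0],[[0.0144,0.0496,0],0],[[0.0162,0.0558,0],0],[[0.018,0.062,0],0],[[0.0195,0.067,0],0],[[0.021,0.072,0],0]]}}

```text
time_s: 7.6
tool_pos: [0.5163, -0.0455, 0.0272]
tcp_rot: [3.136, -0.003, 1.286]
ft_force: [-0.1, -1.2, 0.1]
opening: -0.0003
```

```bash
python3 look.py 6 side scene wrist; python3 - <<'E'
import cv2,numpy as np
a=cv2.imread("pics/scene6.png")[170:300,180:350];b=cv2.imread("pics/wrist6.png")
a=cv2.resize(a,None,fx=3,fy=3,interpolation=cv2.INTER_CUBIC)[:,:400]
o=np.zeros((560,800,3),np.uint8);o[:a.shape[0],:a.shape[1]]=a;o[:300,400:]=cv2.resize(b,(400,300))
cv2.imwrite("pics/m6.png",o)
E
```

```text
7.7 [ 0.51637166 -0.04537881  0.02725266] [-0.09068652 -0.00044641] [ 3.13573129 -0.00335613  1.28616421] [ 0.59336206 -0.78336921 -0.26613274]
```

View pics/m6.png

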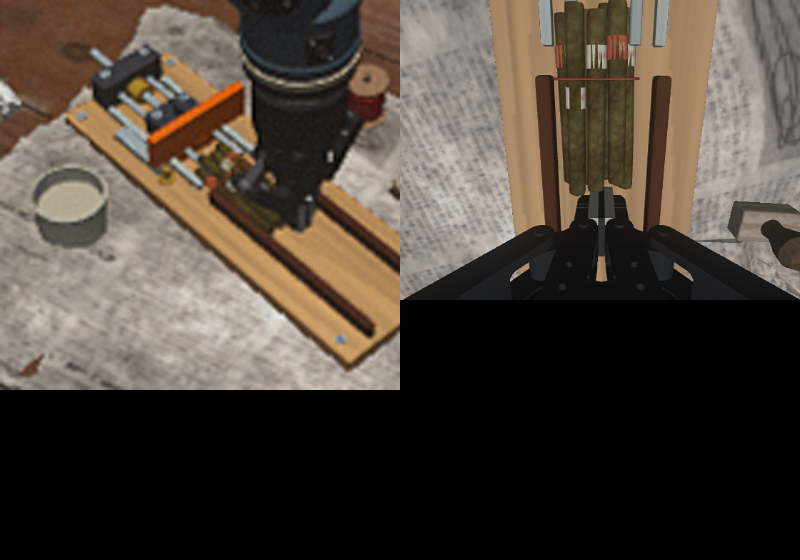

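View pics/wrist6.png

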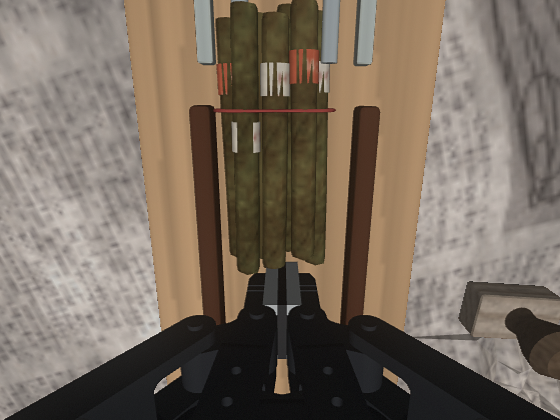

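```bash
python3 - <<'E'
import pickle
from h import *
s,c=pickle.load(open("c6.pkl","rb"))["wrist"];W=wcam(s,c)
for u in((305,1),(244,3),(245,270),(312,262)):print(u,[jig(ray(W,u,z)).round(4) for z in(.028,.036)])
E
```

```text
(305, 1) [array([ 0.0199, -0.0076]), array([ 0.0181, -0.0071])]
(244, 3) [array([0.0192, 0.014 ]), array([0.0174, 0.0133])]
(245, 270) [array([-0.0853,  0.0164]), array([-0.0812,  0.0156])]
(312, 262) [array([-0.0814, -0.0131]), array([-0.0775, -0.0123])]
```

Request:
{"fn": "play_rows", "kwargs": {"plan": [[[0.0012,0.004,0],0],[[0.0024,0.008,0],0],[[0.003,0.0108,0],0],[[0.003,0.0108,0],0]]}}

```text
time_s: 8.15
tool_pos: [0.5187, -0.0367, 0.0272]
tcp_rot: [3.136, -0.003, 1.286]
ft_force: [0.5, -0.0, 0.0]
opening: 0.0002
```

Request:
{"fn": "play_rows", "kwargs": {"plan": [[[0.0005,0.0018,0],0],[[0.001,0.0036,0],0],[[0.001,0.0036,0],0],[[0.001,0.0036,0],0]]}}

```text
time_s: 8.55
tool_pos: [0.5195, -0.0338, 0.0272]
tcp_rot: [3.136, -0.003, 1.286]
ft_force: [-0.0, -0.5, 0.1]
opening: 0.0001
```

Request:
{"fn": "play_rows", "kwargs": {"plan": [[[0.0002,0.0006,0],0],[[0.0004,0.0012,0],0],[[0.0004,0.0012,0],0]]}}

```text
time_s: 8.85
tool_pos: [0.5199, -0.0328, 0.0272]
tcp_rot: [3.136, -0.003, 1.286]
ft_force: [0.4, 0.1, 0.4]
opening: -0.0001
```

```bash
python3 - <<'E'
from workcell import bot
from h import *
F=[]
import cv2
s=bot.state();F.append(s["ft_force"]);print(jig(s["tool_pos"]))
for i in range(3):
    c=bot.read_camera("scene");F.append(bot.state()["ft_force"])
print(np.array(F).round(2))
a=c["image"][170:300,180:350,::-1];cv2.imwrite("pics/s7c.png",cv2.resize(a,None,fx=4.5,fy=4.5,interpolation=cv2.INTER_CUBIC))
E
```

```text
[-0.07762273 -0.00025049]
[[ 0.4   0.14  0.4 ]
 [-0.42  0.02  0.5 ]
 [ 0.92  0.22 -0.21]
 [-0.03  0.51 -0.61]]
```

View pics/s7c.png

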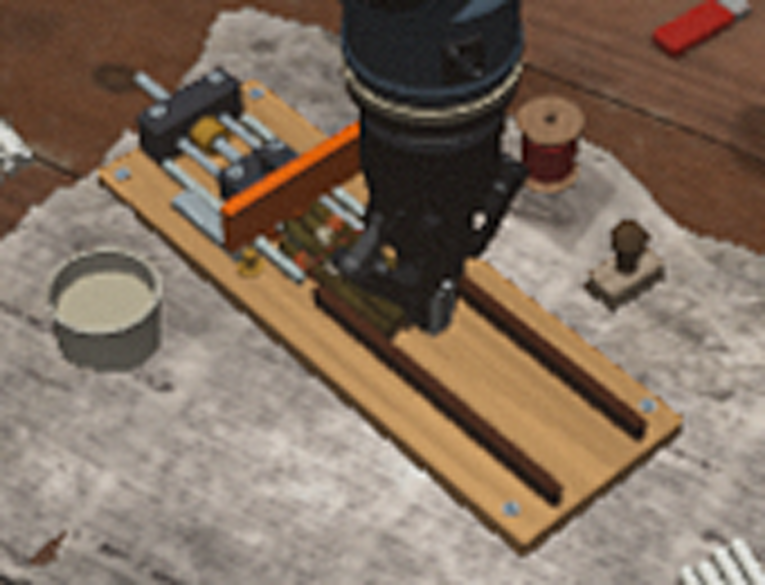

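Request:
{"fn": "play_rows", "kwargs": {"plan": [[[0.0002,0.0006,0],0],[[0.0004,0.0012,0],0],[[0.0004,0.0012,0],0]]}}

```text
time_s: 9.3
tool_pos: [0.5201, -0.0321, 0.0272]
tcp_rot: [3.136, -0.003, 1.286]
ft_force: [-1.9, -3.0, 1.6]
opening: -0.0001
```

Request:
{"fn": "play_rows", "kwargs": {"plan": [[[0.0002,0.0006,0],0],[[0.0004,0.0012,0],0],[[0.0004,0.0012,0],0]]}}

```text
time_s: 9.6
tool_pos: [0.5202, -0.0315, 0.0272]
tcp_rot: [3.136, -0.002, 1.286]
ft_force: [-2.1, -5.7, 2.3]
opening: -0.0003
```

Contact: the force rose to about 5 N along the travel. I'll back off now, slowly at first, then rise.

Request:
{"fn": "play_rows", "kwargs": {"plan": [[[-0.0003,-0.001,0],0],[[-0.0006,-0.002,0],0],[[-0.001,-0.004,0],0],[[-0.003,-0.012,0],0],[[-0.011,-0.036,0],0],[[-0.018,-0.06,0],0],[[-0.018,-0.06,0.05],0],[[-0.018,-0.06,0.11],0],[[-0.018,-0.06,0.16],0],[[-0.018,-0.06,0.16],0],[[-0.018,-0.06,0.16],0]]}}

```text
time_s: 10.7
tool_pos: [0.5063, -0.0799, 0.1559]
tcp_rot: [3.134, -0.002, 1.286]
ft_force: [-0.7, -0.4, -1.1]
opening: 0.0001
```

Request:
{"fn": "play_rows", "kwargs": {"plan": [[[0.018,0.06,0.05],0],[[0.03,0.1,0.05],0],[[0.03,0.1,0.05],0],[[0.03,0.1,0.05],0],[[0.03,0.1,0.05],0]]}}

```text
time_s: 11.2
tool_pos: [0.5295, -0.0005, 0.1946]
tcp_rot: [3.136, -0.001, 1.285]
ft_force: [-0.2, 0.5, -0.2]
opening: 0.0
```

```bash
python3 look.py 8 scene side wrist
```

```text
11.3 [ 0.5296163  -0.00078417  0.19501819] [-0.04416662 -0.00048006] [ 3.13562256e+00 -1.74330357e-03  1.28457711e+00] [-1.20932223  0.42782376  0.87776935]
```

View pics/wrist8.png

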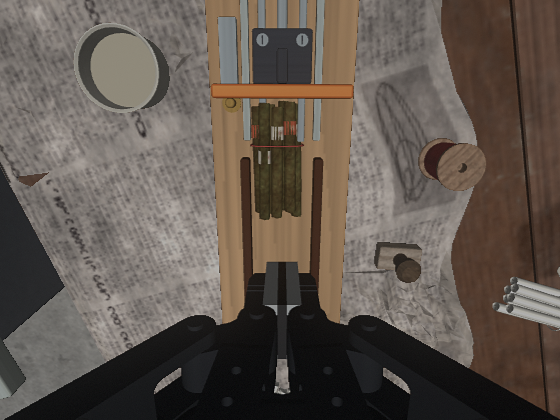

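```bash
python3 - <<'E'
import pickle,cv2
from h import *
d=pickle.load(open("c8.pkl","rb"));s,c=d["wrist"];W=wcam(s,c)
print("plate front/rear",[jig(ray(W,(281,r),.065)).round(4) for r in(98,84)])
for u in((287,101),(263,103),(264,218),(295,215)):print(u,[jig(ray(W,u,z)).round(4) for z in(.028,.036)])
a=c["image"][60:240,180:380,::-1];b=d["scene"][1]["image"][185:265,200:300,::-1]
o=np.hstack([cv2.resize(a,(400,360),interpolation=2),cv2.resize(b,(400,360),interpolation=2)]);cv2.imwrite("pics/m8.png",o)
E
```

```text
plate front/rear [array([0.0342, 0.    ]), array([0.0438, 0.    ])]
(287, 101) [array([ 0.032 , -0.0051]), array([ 0.032, -0.005])]
(263, 103) [array([0.0303, 0.0148]), array([0.0304, 0.0145])]
(264, 218) [array([-0.0707,  0.0153]), array([-0.068 ,  0.0149])]
(295, 215) [array([-0.0678, -0.0132]), array([-0.0652, -0.0128])]
```

View pics/m8.png

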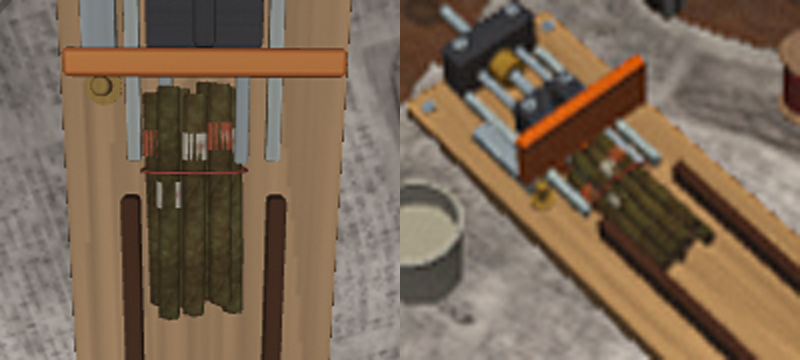

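The wrist view shows the plate latched at 0.034, but the bundle front (crop rows ~82–86) stands about 2 mm short. The bundle evidently rebounded when I pushed the plate slightly off its pin. I'll repeat the final nudge with less force.

Request:
{"fn": "play_rows", "kwargs": {"plan": [[[-0.013,-0.042,0],0],[[-0.026,-0.085,-0.02],0],[[-0.026,-0.085,-0.04],0],[[-0.026,-0.085,-0.09],0],[[-0.026,-0.085,-0.15],0],[[-0.026,-0.085,-0.2],0],[[-0.026,-0.085,-0.21],0],[[-0.026,-0.085,-0.21],0],[[-0.026,-0.085,-0.21],0]]}}

```text
time_s: 12.25
tool_pos: [0.5101, -0.0691, 0.0291]
tcp_rot: [3.133, -0.002, 1.284]
ft_force: [0.1, -0.2, 0.0]
opening: -0.0
```

Request:
{"fn": "play_rows", "kwargs": {"plan": [[[0.002,0.008,0],0],[[0.004,0.016,0],0],[[0.006,0.024,0],0],[[0.0075,0.029,0],0],[[0.009,0.034,0],0],[[0.01,0.037,0],0],[[0.011,0.0395,0],0],[[0.0115,0.042,0],0],[[0.012,0.0437,0],0],[[0.012,0.0437,0],0],[[0.012,0.0437,0],0]]}}

```text
time_s: 13.35
tool_pos: [0.5197, -0.0342, 0.0291]
tcp_rot: [3.133, -0.002, 1.284]
ft_force: [-0.1, 0.6, 1.0]
opening: 0.0001
```

Request:
{"fn": "play_rows", "kwargs": {"plan": [[[0.0001,0.0004,0],0],[[0.0002,0.0007,0],0],[[0.0002,0.0007,0],0]]}}

```text
time_s: 13.65
tool_pos: [0.5198, -0.0337, 0.0291]
tcp_rot: [3.133, -0.002, 1.284]
ft_force: [0.2, -0.5, 0.6]
opening: -0.0001
```

Request:
{"fn": "play_rows", "kwargs": {"plan": [[[0.0001,0.0004,0],0],[[0.0002,0.0008,0],0],[[0.0002,0.0008,0],0]]}}

```text
time_s: 13.95
tool_pos: [0.52, -0.033, 0.0291]
tcp_rot: [3.133, -0.002, 1.284]
ft_force: [1.0, -0.6, 0.2]
opening: -0.0002
```

Request:
{"fn": "play_rows", "kwargs": {"plan": [[[0.0001,0.0005,0],0],[[0.0001,0.0005,0],0],[[0.0001,0.0005,0],0]]}}

```text
time_s: 14.25
tool_pos: [0.5201, -0.0326, 0.0291]
tcp_rot: [3.133, -0.002, 1.284]
ft_force: [0.2, 0.4, 0.3]
opening: 0.0
```

Request:
{"fn": "play_rows", "kwargs": {"plan": [[[0.0001,0.0005,0],0],[[0.0001,0.0005,0],0],[[0.0001,0.0005,0],0]]}}

```text
time_s: 14.55
tool_pos: [0.5202, -0.0323, 0.0291]
tcp_rot: [3.133, -0.002, 1.284]
ft_force: [0.3, -1.6, 0.2]
opening: -0.0003
```

Request:
{"fn": "play_rows", "kwargs": {"plan": [[[0.0001,0.0003,0],0],[[0.0001,0.0003,0],0],[[0.0001,0.0003,0],0]]}}

```text
time_s: 14.85
tool_pos: [0.5202, -0.0322, 0.029]
tcp_rot: [3.133, -0.002, 1.284]
ft_force: [-1.7, -2.8, 1.0]
opening: -0.0001
```

```bash
python3 - <<'E'
from workcell import bot
from h import *
F=[]
for i in range(4):
    bot.read_camera("scene");F.append(bot.state()["ft_force"])
print(np.array(F).round(2),np.mean(F,0))
E
```

```text
[[-0.18 -3.08  1.07]
 [-1.55 -2.08  0.85]
 [-1.59 -3.92  1.  ]
 [-1.04 -3.57  0.48]] [-1.08990016 -3.16131634  0.85102388]
```

About 3.3 N of steady contact, below the pin's 4.5 N, so the plate stays seated. Now I withdraw slowly.

Request:
{"fn": "play_rows", "kwargs": {"plan": [[[-0.0001,-0.0004,0],0],[[-0.0002,-0.0008,0],0],[[-0.0003,-0.0012,0],0],[[-0.0006,-0.002,0],0],[[-0.001,-0.004,0],0],[[-0.003,-0.012,0],0],[[-0.011,-0.036,0],0],[[-0.018,-0.06,0],0],[[-0.018,-0.06,0.05],0],[[-0.018,-0.06,0.11],0],[[-0.018,-0.06,0.16],0],[[-0.018,-0.06,0.16],0]]}}

```text
time_s: 16.25
tool_pos: [0.5082, -0.081, 0.1623]
tcp_rot: [3.125, -0.003, 1.284]
ft_force: [0.6, 0.2, -1.7]
opening: -0.0001
```

Request:
{"fn": "play_rows", "kwargs": {"plan": [[[0.018,0.06,0.05],0],[[0.03,0.1,0.05],0],[[0.03,0.1,0.05],0],[[0.03,0.1,0.05],0],[[0.03,0.1,0.05],0]]}}

```text
time_s: 16.75
tool_pos: [0.5317, -0.0018, 0.2016]
tcp_rot: [3.127, -0.002, 1.283]
ft_force: [0.3, 0.1, 0.4]
opening: -0.0002
```

```bash
python3 look.py 9 scene side wrist; python3 - <<'E'
import pickle,cv2
from h import *
d=pickle.load(open("c9.pkl","rb"));s,c=d["wrist"]
a=c["image"][60:240,180:380,::-1];b=d["scene"][1]["image"][185:265,200:300,::-1]
o=np.hstack([cv2.resize(a,(400,360),interpolation=2),cv2.resize(b,(400,360),interpolation=2)]);cv2.imwrite("pics/m9.png",o)
E
```

```text
16.85 [ 0.53172585 -0.00202972  0.20173921] [-0.04476173 -0.0028565 ] [ 3.12632061e+00 -2.42607950e-03  1.28239961e+00] [ 0.10521843 -0.06710216 -0.82358245]
```

View pics/m9.png

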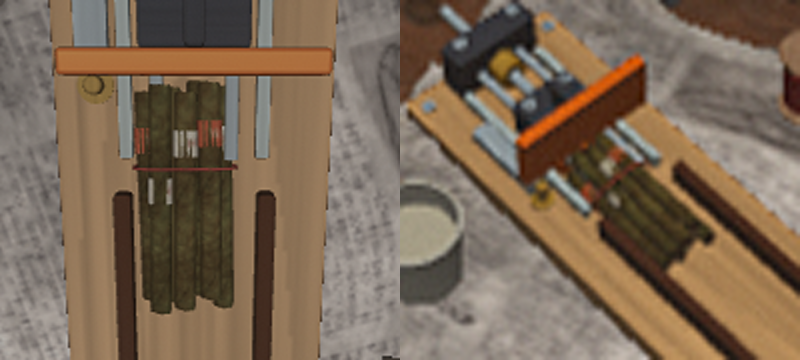

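Plate latched, but a thin strip of about 2 px is still visible between the plate and the bundle. I'll view it from the channel side, close up.

Request:
{"fn": "play_rows", "kwargs": {"plan": [[[-0.0125,-0.042,-0.05],0],[[-0.0125,-0.042,-0.1],0],[[-0.0125,-0.042,-0.1],0],[[-0.0125,-0.042,-0.1],0],[[-0.0125,-0.042,-0.1],0]]}}

```text
time_s: 17.4
tool_pos: [0.5231, -0.0355, 0.124]
tcp_rot: [3.124, -0.003, 1.282]
ft_force: [-0.8, -0.8, 0.6]
opening: -0.0
```

```bash
python3 look.py 10 wrist; python3 - <<'E'
import cv2
a=cv2.imread("pics/wrist10.png")[0:150,190:390];cv2.imwrite("pics/w10c.png",cv2.resize(a,None,fx=4,fy=4,interpolation=2))
E
```

```text
17.4 [ 0.5230923  -0.0354951   0.12400515] [-0.07930105 -0.00408316] [ 3.12359883 -0.00318251  1.2824744 ] [-0.82816804 -0.75930831  0.64532878]
```

View pics/w10c.png

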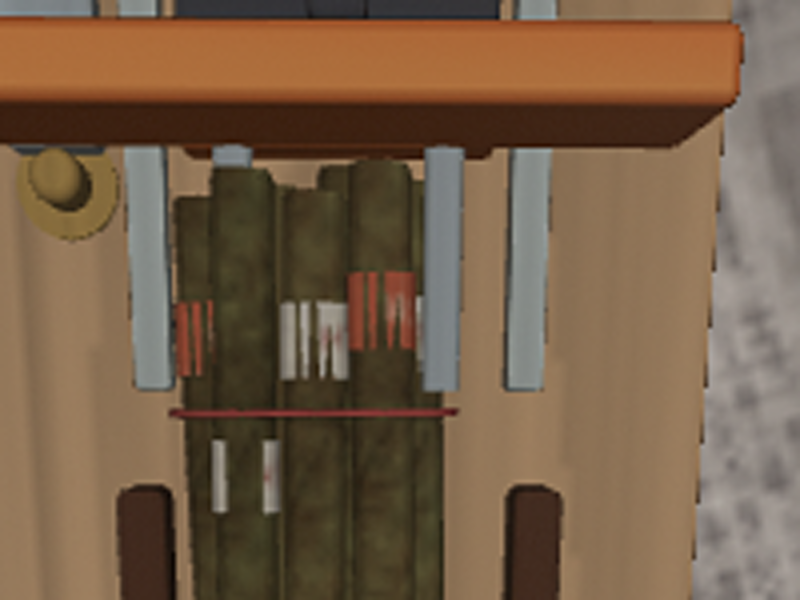

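View pics/wrist10.png

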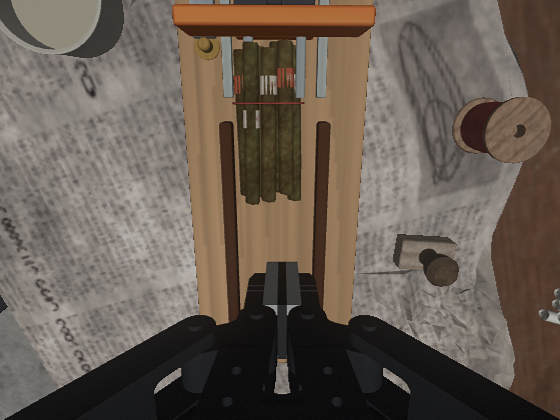

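```bash
python3 - <<'E'
import pickle
import cv2
from h import *
np.set_printoptions(precision=4,suppress=True)
for k in("6","8","9","10"):
    s,c=pickle.load(open(f"c{k}.pkl","rb"))["wrist"];W=wcam(s,c)
    im=c["image"];hsv=cv2.cvtColor(im,cv2.COLOR_RGB2HSV)
    m=((hsv[...,0]>=20)&(hsv[...,0]<50)&(hsv[...,1]>90)&(hsv[...,2]<120)).astype(np.uint8)
    m[:, :200]=0;m[:,360:]=0;m[280:]=0
    n,l,st,_=cv2.connectedComponentsWithStats(m);i=1+st[1:,4].argmax();ys,xs=np.where(l==i)
    r=ys.max();xr=xs[ys==r].mean();f=ys.min();xf=xs[ys==f].mean()
    o=((hsv[...,0]<14)&(hsv[...,1]>150)&(hsv[...,2]>140))[:, 270:290].mean(1)>.5
    R=np.where(o)[0]
    print(k,"bundle rows",f,xf,r,xr,"front",[jig(ray(W,(xf,f),z))[0].round(4) for z in(.026,.036)],"rear",[jig(ray(W,(xr,r+1),z))[0].round(4) for z in(.02,.028,.036)],"plate front", jig(ray(W,(280,R.max()+1),.065)) if len(R) else None, "tcp",jig(s["tool_pos"]))
    if k=="10":print("foot",jig(ray(W,(270,39),.018)),jig(ray(W,(270,39),.030)))
E
```

```text
6 bundle rows 112 284.3333333333333 274 247.0 front [np.float64(-0.018), np.float64(-0.0177)] rear [np.float64(-0.0919), np.float64(-0.0877), np.float64(-0.0835)] plate front None tcp [-0.0907 -0.0004]
8 bundle rows 147 280.5652173913044 219 266.0 front [np.float64(-0.0063), np.float64(-0.005)] rear [np.float64(-0.0754), np.float64(-0.0727), np.float64(-0.0699)] plate front [0.0349 0.0008] tcp [-0.0442 -0.0005]
9 bundle rows 145 294.5 216 262.0 front [np.float64(-0.0059), np.float64(-0.0047)] rear [np.float64(-0.075), np.float64(-0.0724), np.float64(-0.0697)] plate front [ 0.0344 -0.0031] tcp [-0.0448 -0.0029]
10 bundle rows 104 276.25 204 252.5 front [np.float64(-0.0046), np.float64(-0.0045)] rear [np.float64(-0.0746), np.float64(-0.0722), np.float64(-0.0699)] plate front [ 0.0349 -0.0037] tcp [-0.0793 -0.0041]
foot [0.0349 0.0021] [0.0331 0.0019]
```

Request:
{"fn": "play_rows", "kwargs": {"plan": [[[-0.018,-0.041,0],0],[[-0.018,-0.041,-0.02],0],[[-0.018,-0.041,-0.06],0],[[-0.018,-0.041,-0.11],0],[[-0.018,-0.041,-0.12],0],[[-0.018,-0.041,-0.12],0],[[-0.018,-0.041,-0.12],0]]}}

```text
time_s: 18.15
tool_pos: [0.5103, -0.0682, 0.0301]
tcp_rot: [3.121, -0.004, 1.283]
ft_force: [-0.3, -0.2, -0.7]
opening: 0.0002
```

Request:
{"fn": "play_rows", "kwargs": {"plan": [[[0.002,0.008,0],0],[[0.004,0.016,0],0],[[0.006,0.024,0],0],[[0.0075,0.03,0],0],[[0.0095,0.036,0],0],[[0.0105,0.039,0],0],[[0.011,0.041,0],0],[[0.0115,0.0427,0],0],[[0.0115,0.0427,0],0]]}}

```text
time_s: 19.05
tool_pos: [0.5195, -0.034, 0.03]
tcp_rot: [3.121, -0.004, 1.283]
ft_force: [-0.1, 0.7, 0.6]
opening: -0.0003
```

```bash
python3 look.py 11 scene side wrist
```

```text
19.15 [ 0.51939048 -0.0341724   0.02999606] [-0.0790842  -0.00015812] [ 3.12097677 -0.00355255  1.28287144] [-0.00068382 -0.09157391 -0.18277021]
```

Request:
{"fn": "play_rows", "kwargs": {"plan": [[[0.0002,0.0006,0],0],[[0.0004,0.0012,0],0],[[0.0006,0.0018,0],0],[[0.0008,0.0024,0],0],[[0.0008,0.0028,0],0],[[0.0008,0.0028,0],0]]}}

```text
time_s: 19.8
tool_pos: [0.52, -0.0321, 0.03]
tcp_rot: [3.121, -0.003, 1.283]
ft_force: [0.3, -2.3, 0.4]
opening: 0.0001
```

Request:
{"fn": "play_rows", "kwargs": {"plan": [[[0.0002,0.0006,0],0],[[0.0004,0.0012,0],0],[[0.0004,0.0012,0],0]]}}

```text
time_s: 20.1
tool_pos: [0.5201, -0.0315, 0.03]
tcp_rot: [3.121, -0.002, 1.282]
ft_force: [-2.3, -5.5, 2.3]
opening: -0.0001
```

Request:
{"fn": "play_rows", "kwargs": {"plan": [[[0.0002,0.0006,0],0],[[0.0004,0.0012,0],0],[[0.0004,0.0012,0],0]]}}

```text
time_s: 20.4
tool_pos: [0.5202, -0.031, 0.03]
tcp_rot: [3.121, -0.001, 1.282]
ft_force: [-2.4, -5.2, 2.1]
opening: -0.0001
```

```bash
python3 look.py 12 scene side wrist; python3 - <<'E'
import pickle,cv2
from h import *
a=pickle.load(open("c11.pkl","rb"));b=pickle.load(open("c12.pkl","rb"))
for n in("scene","side"):
    A=a[n][1]["image"].astype(int);B=b[n][1]["image"].astype(int)
    def om(I): h=cv2.cvtColor(I.astype(np.uint8),cv2.COLOR_RGB2HSV);return (h[...,0]<12)&(h[...,1]>180)&(h[...,2]>120)
    box=(slice(195,235),slice(215,255)) if n=="scene" else (slice(205,235),slice(270,325))
    for I in(A,B):
        m=om(I)[box];ys,xs=np.where(m);print(n,m.sum(),xs.mean(),ys.mean())
    print("diff",np.abs(A-B)[box].mean())
E
```

```text
20.5 [ 0.52017007 -0.0310186   0.02997379] [-7.58388554e-02 -9.87336689e-06] [ 3.12117329e+00 -1.13361703e-03  1.28206116e+00] [-2.93744488 -5.04474004  1.9896578 ]
scene 41 27.48780487804878 16.878048780487806
scene 43 26.58139534883721 17.930232558139537
diff 4.658333333333333
side 5 22.8 20.4
side 9 20.88888888888889 21.666666666666668
diff 2.2248484848484846
```

The force levels off at about 5.6 N while the fingers still advance. So the bundle is bearing on the spring-loaded plate, and the thin strip is only visual. I'll ease back in fine steps so the plate returns onto the pin with the bundle against it.

Request:
{"fn": "play_rows", "kwargs": {"plan": [[[-0.0001,-0.0003,0],0],[[-0.0002,-0.0006,0],0],[[-0.0003,-0.0009,0],0],[[-0.0004,-0.0012,0],0],[[-0.0005,-0.0015,0],0],[[-0.0006,-0.0018,0],0],[[-0.0007,-0.0021,0],0],[[-0.0008,-0.0024,0],0],[[-0.0009,-0.0027,0],0],[[-0.001,-0.0031,0],0],[[-0.0011,-0.0035,0],0],[[-0.0012,-0.0039,0],0]]}}

```text
time_s: 21.75
tool_pos: [0.5192, -0.0342, 0.03]
tcp_rot: [3.121, -0.001, 1.282]
ft_force: [-0.9, -0.8, -0.7]
opening: -0.0003
```

Request:
{"fn": "play_rows", "kwargs": {"plan": [[[-0.0002,-0.0006,0],0],[[-0.0005,-0.0016,0],0],[[-0.002,-0.006,0],0],[[-0.011,-0.036,0],0],[[-0.018,-0.06,0],0],[[-0.018,-0.06,0.05],0],[[-0.018,-0.06,0.11],0],[[-0.018,-0.06,0.16],0],[[0,0,0.17],0],[[0.012,0.04,0.2],0],[[0.012,0.04,0.2],0],[[0.012,0.04,0.2],0]]}}

```text
time_s: 22.95
tool_pos: [0.529, -0.0019, 0.1901]
tcp_rot: [3.121, -0.001, 1.284]
ft_force: [-0.3, -0.4, -0.6]
opening: 0.0001
```

```bash
python3 look.py 13 scene side wrist; python3 - <<'E'
import pickle,cv2
from h import *
d=pickle.load(open("c13.pkl","rb"));s,c=d["wrist"];W=wcam(s,c)
a=c["image"][50:230,180:380,::-1];b=d["scene"][1]["image"][185:265,200:300,::-1]
o=np.hstack([cv2.resize(a,(400,360),interpolation=2),cv2.resize(b,(400,360),interpolation=2)]);cv2.imwrite("pics/m13.png",o)
h=cv2.cvtColor(c["image"],cv2.COLOR_RGB2HSV)
o=((h[...,0]<14)&(h[...,1]>150)&(h[...,2]>140))[:,270:290].mean(1)>.5;R=np.where(o)[0];print("plate",R.min(),R.max(),jig(ray(W,(280,R[R<140].max()+1),.065)))
m=((h[...,0]>=20)&(h[...,0]<50)&(h[...,1]>90)&(h[...,2]<120)).astype(np.uint8);m[:,:230]=0;m[:,330:]=0;m[250:]=0
ys,xs=np.where(m);r=[y for y in range(40,250) if m[y].sum()>4];print(min(r),max(r),jig(ray(W,(285,min(r)),.034)),jig(ray(W,(265,max(r)+1),.036)))
E
```

```text
23.05 [ 0.52827844 -0.00282347  0.18932434] [-0.04650191  0.0002235 ] [ 3.12210017e+00 -6.35011363e-04  1.28168159e+00] [-0.29315689  0.05888762  0.10022629]
plate 80 93 [ 0.03442172 -0.0004521 ]
95 218 [ 0.03405645 -0.00490996] [-0.06947489  0.01249649]
```

View pics/m13.png

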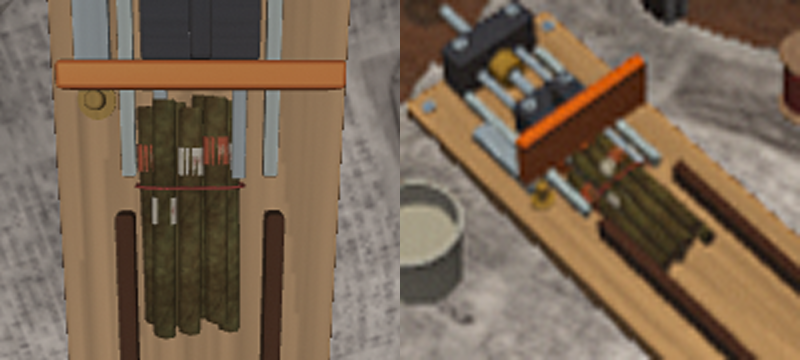

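View pics/scene13.png

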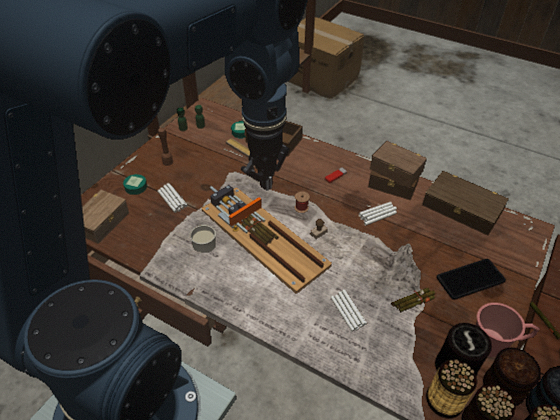

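The plate is caught with its face at 0.0344, and the pin stands in front of it. The bundle sits against the plate (front ≈ 0.033), the other things are unmoved, and the gripper is clear. I'm handing in.

```bash
python3 -c "
from workcell import bot
print(bot.finish_job())"
```

```text
the job is handed in; nothing more can be done
None
```

I set the stop and pushed the bundle up against it, then handed the job in at about 23 s; no verdict was reported.

- **Stop:** With the fingers shut I pushed the orange plate to about 0.049 and let it spring back. At the last look it sat at 0.0344 by the wrist camera (nominal 0.035), with the pin raised in front of it.
- **Bundle:** I pushed it from behind along the channel until it met the plate. Contact came at the same place on three pushes. I pushed again because I first took a thin strip between them for a rebound.
- **Contact check:** On the third push the force levelled off at about 5.6 N while the fingers still advanced. That fits the bundle bearing on the spring-loaded plate. I then eased off in fine steps so the plate could settle back on its pin.
- **Disagreement:** The pictures don't fully settle the contact. Close up, a strip of about 2 mm still shows between the visible cheroot tips and the plate. The last automatic edge reading put the gap at about 0.4 mm, but it is good only to about a pixel.
- **Pressed harder than needed:** Two of the pushes exceeded the pin's 4.5 N, peaking at about 6 N. They moved the plate roughly a millimetre off its pin before it returned.
- **Other things:** In the last scene view they looked unmoved. I judged that by eye and did not measure it. The gripper was clear and touching nothing.

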